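# Clip the marker into the meeting caddy and hold the caddy up level

## Robot

A 6-joint arm with a two-finger parallel gripper is mounted at the origin on a cart in front of the work surface, level with it; the furniture and walls round the work are solid. World frame = base frame: x ahead of the robot, y to its left, z up, the work surface at z = 0. Lengths are in m, angles in rad, forces in N, time in s.
With the tool pointing down it reaches from about 0.375 to 0.9 m from the base axis. Payload 3.1 kg.
Tool frame: the origin (TCP) lies between the finger pads; the fingertips stand arm.tip_reach ahead of it and the grasp point (between the pads) lies 11 mm behind it (arm.tip_reach is the distance from the TCP to the fingertips, in m); z points along the fingers, y is the line along which they close (so a half turn about z gives the same grasp; the last joint's range is limited). The gripper opens to 87 mm and grips with 3 to 60 N. Pads are 19 mm wide; open, the fingers measure 117 mm over their backs; the gripper's body (75 mm by 190 mm) begins 51 mm behind the grasp point.
Start: joints at [-1.498, 0.527, 1.433, -0, 1.181, -0.178], TCP at [0.155, -0.605, 0.231] pointing down, gripper open.
Joint ranges: [-3.08, 3.08], [-0.75, 2.2], [0.22, 2.44], [-1.43, 4.57], [0, 2.65], [-2.85, 2.85]. Speed limits (rad/s): [2.79, 2.79, 3.14, 3.14, 3.14, 3.14].

## Interface

Orientations are given as a unit quaternion [x, y, z, w].
In Python, from station import arm gives the robot as it stands. The module is installed in compiled form; this text tells all that it offers.
- The arm moves only by the tool carry_out, never from a script. Its argument "commands" is a list of rows, each an object with "travel": the shift along the world's x, y, z as a fraction of full scale, a list of three; "yaw": the turn about the world's z as a fraction of full scale. In form: [{"travel": [dx, dy, dz], "yaw": yaw}, ...]. A call has 1 to 8 rows; each row is the pose to reach, as a shift and turn from the pose commanded when the call began, turning the shorter way round; what a row does not reach only later rows make up. Full scale, the value 1, is 120 mm for a shift and 2 pi rad for a turn. A row lasts 1/8 s, in which the tool goes at most 62.5 mm and 10.7 degrees, less where a joint would pass 70% of its speed; a pose out of reach is approached as far as the arm can. A call with a number of a shift or a turn outside -1 to 1 is refused whole. A call with a gripper value outside its range is refused whole. "grip" is the gripper's target within -1 to 1 (shut at 1, half-way at 0, fully open at -1), set as the call begins (left out, the last holds). The fingers move at their own pace and stop on an object; "grip_force" is the grip in N (left out, the last holds). Time passes only in rows, so rows that repeat a pose let the fingers close. It gives the time, the measured TCP pose, the force, the opening and the grip force at its end, in the units of the state.
- arm.get_state(): the state, without advancing time (a new reading comes with each control period).
- arm.camera(name): name is "side" or "top"; returns the picture (400x640x3 uint8, red, green, blue); there is no depth.
- arm.get_calibration(name): a dict with "vfov" (degrees; the focal length in pixels is half the picture's height over the tangent of half this angle, whatever the lens; pixels are square), "cx", "cy" (the principal point, pixels), "world_from_camera" (4x4, takes a point from camera to world coordinates). Camera axes: x right, y down, z forward; pixel columns grow to the right and rows downward; lengths in m; the calibration is good to about 2 mm. A picture is of the moment at which its call begins. get_calibration takes no time and is no camera call.
- arm.close_job(): hands the job in; it is judged then, once.
The state is a dict: "clock": time; "joint_pos": joint angles; "joint_velocities": joint speeds; "joint_torque": joint torques, N m; "tool_pos": TCP position; "tool_rot": TCP orientation; "ft_force": force on the tool from outside, world axes, zero at the start; "moment": the same for the moment, N m; "grip_width": opening from 0.0 (shut) to 1.0 (fully open); "grip_force": force on a finger pad.
Only numpy, scipy, OpenCV 4.12 (cv2) and the standard library are available. Lean on these libraries where they do the work, as an engineer would, in place of code of your own. Each camera call takes 0.05 s, during which the arm holds its last target. There are 200 camera calls.

## Task

Get the meeting caddy ready to hand over: lay the thick whiteboard marker over its fork clip and push it straight down past the sprung jaw until it sits fully home in the fork, centred lengthwise, and let go of it. Then take the caddy by its handle, lift it straight up about 12 cm off the desk without spilling the eraser out of its bay or tipping it, and keep it level and still in the air. Finish while still holding it up, and leave the other things on the desk where they are.

Things in the scene. Friction and masses are not known exactly. Their poses are not given: they have to be found in the camera images.
- caddy: loose flat light-wood tray, 194 (own x, -98 to +96 mm) x 150 (own y) x 6 mm, about 0.43 kg; origin on its underside under the handle; z up. Dark steel handle across its middle, shallow walled bay with an eraser at own x = -58 mm, grey fork clip at own x = +75 mm. Centre of gravity within about 10 mm of the handle
- caddy_handle (a point): centre of the handle's bar, 56 mm above the caddy's underside: a flat-sided bar 12 mm thick (own x), 92 mm long (along the caddy's own y), 20 mm high, its top 66 mm above the underside; below it, between two posts at own y = +-40 mm, it is open. Gripped from above across its 12 mm thickness
- clip_seat (a point): middle of the seated marker's axis: 75 mm from the handle in the caddy's +x, 46 mm above its underside; axes as the caddy's. Marker lies along own y through two forks at own y = +-40 mm (each 10 mm wide; in the 70 mm gap between them nothing is higher than 20 mm). Handle side of each fork: rigid prong, 1 mm clearance, top 69 mm high, leaning away. Outer side: sprung jaw
- jaw (a joint): angle (rad) of the sprung jaw: two bent grey fingers on one pivot rod, outer (+x) side of the clip, noses above the seated marker. 0 = closed, up to 0.5 outward. The marker pushed down opens it to about 0.05 to 0.08, then it snaps back to about 0 over the marker; takes 3 to 10 N, felt while the marker's axis is 17 to 3 mm above the seat
- marker: thick whiteboard marker, white barrel with black cap at its own -y end, 132 mm long, 16 mm diameter (the middle 120 mm), 30 g, lying on the mat along its own y; told from the thin pens by its thickness. Origin 8 mm beside its axis; it can roll, so use point marker_mid for position. Either end may point either way in the clip
- marker_mid (a point): centre of the marker, on its axis, 8 mm above the mat at the start
- eraser_mid (a point): small blue-and-white eraser, 46 x 23 x 13 mm, lying loose in the caddy's bay; its centre
- caddy_bay (a point): centre of the floor of the caddy's bay, 6 mm above the caddy's underside; axes as the caddy's. The bay is 70 (x) x 140 (y) mm inside, its walls 13 mm high
- thin_pen_mid (a point): thin white-and-green ballpoint pen, 145 x 11 x 9 mm, bystander on the near edge of the desk; its centre
- sharpener_mid (a point): small grey metal pencil sharpener, 16 x 25 x 12 mm, bystander; its centre
- usb_stick_mid (a point): orange USB stick, 55 x 18 x 8 mm, bystander; its centre
- tape_roll_mid (a point): roll of masking tape lying flat, 100 mm across, 24 mm high, bystander; its centre
There are look-alikes about, which are no part of the job. Leave any blue look-alike of the marker alone. What is shaped like the part that bears eraser_mid but purple is not meant.

How it is judged:
By the outcome, as a careful person would: the job done as asked, in the order asked, and still so for the second after the job is handed in, while the arm keeps its last pose, push and grip.
It also fails if it takes over 50 s, if anything falls off the work surface, if the arm or the gripper's body presses on something with over 40 N, if the wrist force passes 120 N, or if a joint passes its speed limit or range.

## Working session

There is one attempt and no reset: what is moved stays moved. The work goes in short steps, Python scripts to look and compute and a tool call to move; the robot and the scene stay as the last step left them, time stands still between calls to the robot, and variables do not carry over. Pictures are saved under pics/ and viewed, at most 10 in all, crops included, and the job is handed in when it is done.

Besides the shell and the picture viewer there is one more tool, called as a command line: name --argument value ..., lists and objects as JSON in quotes. carry_out: Moves the arm, as the interface text tells. Its arguments: {"type":"object","properties":{"commands":{"type":"array","items":{"type":"object","properties":{"travel":{"type":"array","items":{"type":"number","minimum":-1,"maximum":1}},"yaw":{"type":"number","minimum":-1,"maximum":1}}}},"grip":{"type":"number"},"grip_force":{"type":"number"}},"required":["commands"]}

```bash
mkdir -p pics
cat > h.py <<'E'
import numpy as np, cv2
from station import arm
def snap(n,f):
    im=arm.camera(n); cv2.imwrite('pics/'+f,cv2.cvtColor(im,cv2.COLOR_RGB2BGR)); return im
def ray(n,u,v):
    c=arm.get_calibration(n); f=200/np.tan(np.radians(c['vfov'])/2); T=np.array(c['world_from_camera'])
    return T[:3,3], T[:3,:3]@np.array([(u-c['cx'])/f,(v-c['cy'])/f,1.])
def atz(n,u,v,z):
    o,d=ray(n,u,v); return o+d*(z-o[2])/d[2]
def proj(n,p):
    c=arm.get_calibration(n); f=200/np.tan(np.radians(c['vfov'])/2); T=np.linalg.inv(np.array(c['world_from_camera']))
    q=T[:3,:3]@np.array(p)+T[:3,3]; return np.array([f*q[0]/q[2]+c['cx'],f*q[1]/q[2]+c['cy']])
def tri(a,b):
    (o1,d1),(o2,d2)=ray(*a),ray(*b)
    s=np.linalg.lstsq(np.c_[d1,-d2],o2-o1,rcond=None)[0]; p,q=o1+s[0]*d1,o2+s[1]*d2
    return (p+q)/2,np.linalg.norm(p-q)
E
python3 - <<'E'
from h import *
np.set_printoptions(precision=4,suppress=True)
snap('top','top0.png');snap('side','side0.png')
for n in('top','side'):print(arm.get_calibration(n))
print(arm.get_state(),arm.tip_reach)
E
```

```text
{'vfov': 45.77497200674277, 'cx': 314.80784762477793, 'cy': 196.85350868547292, 'world_from_camera': array([[ 0.0144, -0.9905,  0.1366,  0.414 ],
       [-0.9999, -0.0149, -0.0028, -0.0341],
       [ 0.0048, -0.1366, -0.9906,  1.0346],
       [ 0.    ,  0.    ,  0.    ,  1.    ]])}
{'vfov': 43.806132599078445, 'cx': 307.7294948010005, 'cy': 196.6432773266838, 'world_from_camera': array([[ 0.8752, -0.1706,  0.4526,  0.048 ],
       [-0.4836, -0.2911,  0.8254, -0.9354],
       [-0.0091, -0.9414, -0.3373,  0.4366],
       [ 0.    ,  0.    ,  0.    ,  1.    ]])}
{'clock': 0.1, 'joint_pos': array([-1.4985,  0.5284,  1.4337,  0.    ,  1.1814, -0.1785]), 'joint_velocities': array([ 0.0003, -0.002 , -0.0021, -0.0001, -0.0027, -0.0007]), 'joint_torque': array([ -0.0004, -44.0987, -17.7151,   0.0634,   0.0534,  -0.    ]), 'tool_pos': array([ 0.1551, -0.6048,  0.2297]), 'tool_rot': array([ 0.9921,  0.1251,  0.0001, -0.001 ]), 'ft_force': array([ 0.141 ,  0.6092, -0.0369]), 'moment': array([ 0.0017,  0.0737, -0.0185]), 'grip_force': 0.0, 'grip_width': 0.9990049885387202} 0.008
```

View pics/top0.png

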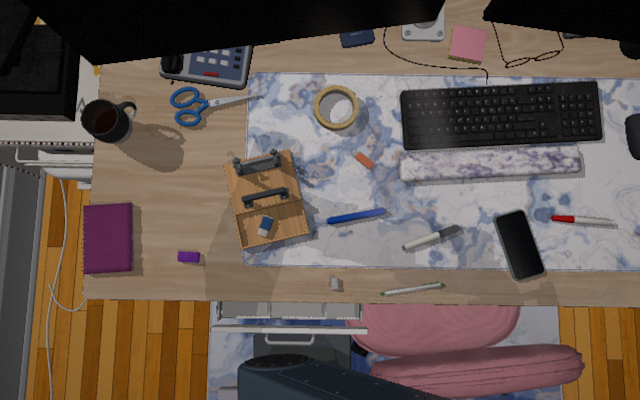

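View pics/side0.png

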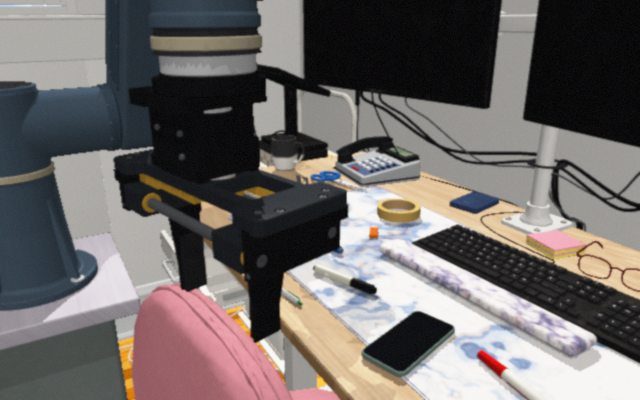

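Top view: the candidates for the marker are the white thick one with a black cap at (432,238), a blue look-alike at (357,216), a red-capped white pen at (583,220) and a thin green-white pen at (414,288). I choose (432,238). The caddy is at (265,200), with its clip at (257,163) and its eraser at (265,226); the purple block at (188,257) is a decoy. In the side view the arm hides the caddy.

Run:
```python
from h import *
np.set_printoptions(precision=4,suppress=True)
t=cv2.imread('pics/top0.png');s=cv2.imread('pics/side0.png')
a=cv2.resize(t[140:255,215:315],None,fx=5,fy=5,interpolation=cv2.INTER_CUBIC)[:575]
b=cv2.resize(t[215:260,395:470],(290,174),interpolation=cv2.INTER_CUBIC)
c=cv2.resize(s[255:305,305:385],(290,181),interpolation=cv2.INTER_CUBIC)
o=np.zeros((575,800,3),np.uint8);o[:,:500]=a;o[:174,505:795]=b;o[200:381,505:795]=c
cv2.imwrite('pics/crop1.png',o)
for n,u,v,z in [('top',432,238,.008),('side',345,280,.008),('top',265,197,.066),('top',257,163,.06),('top',357,216,.008)]:print(n,u,v,atz(n,u,v,z))
```

```text
top 432 238 [ 0.4696 -0.2919  0.008 ]
side 345 280 [ 0.4713 -0.2953  0.008 ]
top 265 197 [0.5458 0.0659 0.066 ]
top 257 163 [0.6183 0.0853 0.06  ]
top 357 216 [ 0.515  -0.1294  0.008 ]
```

View pics/crop1.png

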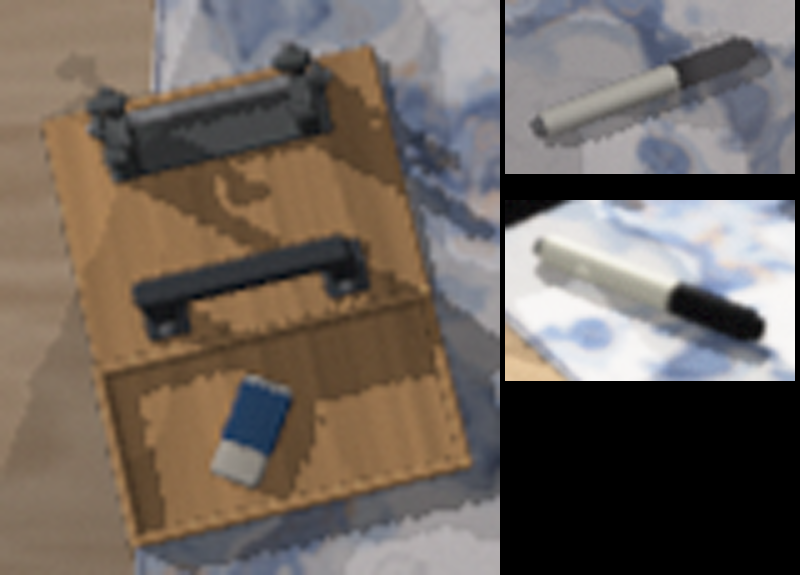

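The crop shows a thick white-barrel marker with a black cap, ends at top px (403,248) and (461,227), side px (314,267) and (376,290), which confirms the choice. The caddy is turned about 13°, its bar running from (242,198) to (287,189), and the eraser is inside the bay.

Run:
```python
from h import *
np.set_printoptions(precision=4,suppress=True)
A,e1=tri(('top',402.8,248.1),('side',313.8,266.9));B,e2=tri(('top',460.9,227.4),('side',376.2,290.3))
print(A,e1,B,e2,(A+B)/2,np.linalg.norm(A-B),np.degrees(np.arctan2(*(A-B)[[1,0]])))
cr=lambda x,y,z:atz('top',215+x/5-.4,140+y/5-.4,z)
h1,h2=cr(137,290,.062),cr(360,245,.062);print('bar',(h1+h2)/2,np.linalg.norm(h1-h2),np.degrees(np.arctan2(*(h1-h2)[[1,0]])))
c=[cr(42,122,.006),cr(370,47,.006),cr(470,465,.019),cr(135,545,.019)];print(np.array(c))
print('yaw',[np.degrees(np.arctan2(*(d)[[1,0]])) for d in (c[0]-c[3],c[1]-c[2],c[0]-c[1],c[3]-c[2])])
```

```text
[ 0.447  -0.2282  0.0093] 0.00020445181695931205 [ 0.4937 -0.3545  0.0111] 0.0011366068910549192 [ 0.4703 -0.2914  0.0102] 0.1346790360612916 110.31269549664576
bar [0.5545 0.0679 0.062 ] 0.09408195371315145 102.42685987488034
[[ 0.6262  0.167   0.006 ]
 [ 0.6624  0.0227  0.006 ]
 [ 0.4766 -0.0248  0.019 ]
 [ 0.4405  0.1173  0.019 ]]
yaw [np.float64(14.962908262293286), np.float64(14.361816383886996), np.float64(104.08686778462312), np.float64(104.26443011237104)]
```

carry_out --commands '[{"travel":[0.3,0.3,0],"yaw":0.029},{"travel":[0.6,0.6,0],"yaw":0.058},{"travel":[1,1,0],"yaw":0.087},{"travel":[1,1,0],"yaw":0.116}]' --grip -1

```text
clock: 0.6
tool_pos: [0.2774, -0.4812, 0.23]
tool_rot: [0.88, 0.475, 0.001, -0.002]
ft_force: [0.5, -0.0, -0.7]
grip_width: 1.002
grip_force: 0.0
```

carry_out --commands '[{"travel":[0.3,0.3,0],"yaw":0.029},{"travel":[0.6,0.6,0],"yaw":0.058},{"travel":[1,1,0],"yaw":0.087},{"travel":[1,1,0],"yaw":0.116}]'

```text
clock: 1.1
tool_pos: [0.3971, -0.3616, 0.2301]
tool_rot: [0.653, 0.758, 0.001, -0.001]
ft_force: [0.9, 0.4, 1.1]
grip_width: 1.001
grip_force: 0.0
```

carry_out --commands '[{"travel":[0.3,0.29,-0.2],"yaw":0.017},{"travel":[0.61,0.585,-0.5],"yaw":0.0335},{"travel":[0.61,0.585,-0.9],"yaw":0.0335},{"travel":[0.61,0.585,-0.9],"yaw":0.0335}]'

```text
clock: 1.6
tool_pos: [0.4663, -0.2924, 0.1192]
tool_rot: [0.573, 0.819, 0.001, -0.005]
ft_force: [-0.8, 0.1, -0.2]
grip_width: 1.001
grip_force: 0.0
```

Run:
```python
from h import *
t=snap('top','top1.png');s=snap('side','side1.png');print(arm.get_state()['tool_pos'])
cv2.imwrite('pics/c2.png',np.vstack([cv2.cvtColor(cv2.resize(x,(640,400))[:, :],cv2.COLOR_RGB2BGR)[k:k+290] for x,k in((t,60),(s,110))]))
```

```text
[ 0.46834445 -0.29563066  0.1229285 ]
```

View pics/c2.png

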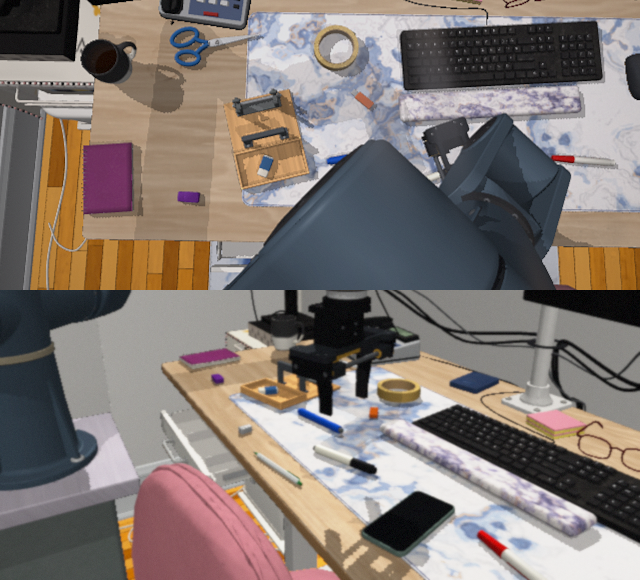

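Now the side view shows the gripper well above the marker (side px ~(345,280)) with nothing disturbed. The descent comes next, with a small correction.

carry_out --commands '[{"travel":[0.017,0.028,-0.35]},{"travel":[0.017,0.028,-0.7]},{"travel":[0.017,0.028,-0.85]},{"travel":[0.017,0.028,-0.935]},{"travel":[0.017,0.028,-0.935]}]'

```text
invalid input
```

carry_out --commands '[{"travel":[0,0,0]},{"travel":[0,0,0]},{"travel":[0,0,0]},{"travel":[0,0,0]},{"travel":[0,0,0]},{"travel":[0,0,0]}]' --grip 1 --grip_force 35

```text
invalid input
```

carry_out --commands '[{"travel":[0.017,0.028,-0.35],"yaw":0},{"travel":[0.017,0.028,-0.7],"yaw":0},{"travel":[0.017,0.028,-0.85],"yaw":0},{"travel":[0.017,0.028,-0.935],"yaw":0},{"travel":[0.017,0.028,-0.935],"yaw":0}]'

```text
clock: 2.33
tool_pos: [0.4708, -0.2926, 0.011]
tool_rot: [0.574, 0.819, -0.0, 0.001]
ft_force: [-0.1, -0.1, 0.7]
grip_width: 1.0
grip_force: 0.0
```

carry_out --commands '[{"travel":[0,0,0],"yaw":0},{"travel":[0,0,0],"yaw":0},{"travel":[0,0,0],"yaw":0},{"travel":[0,0,0],"yaw":0},{"travel":[0,0,0],"yaw":0},{"travel":[0,0,0],"yaw":0}]' --grip 1 --grip_force 35

```text
clock: 3.08
tool_pos: [0.4703, -0.2918, 0.0103]
tool_rot: [0.574, 0.819, 0.0, -0.0]
ft_force: [-0.5, -0.4, -0.4]
grip_width: 0.4
grip_force: 0.0
```

carry_out --commands '[{"travel":[0,0,0],"yaw":0},{"travel":[0,0,0],"yaw":0},{"travel":[0,0,0],"yaw":0},{"travel":[0,0,0],"yaw":0}]'

```text
clock: 3.58
tool_pos: [0.4703, -0.2918, 0.0103]
tool_rot: [0.574, 0.819, -0.0, -0.0]
ft_force: [0.0, 0.1, 0.9]
grip_width: 0.17
grip_force: 34.9
```

carry_out --commands '[{"travel":[0,0,0.2],"yaw":0},{"travel":[0,0,0.6],"yaw":0},{"travel":[0,0,1],"yaw":0},{"travel":[0,0,1],"yaw":0}]'

```text
clock: 4.08
tool_pos: [0.4725, -0.2937, 0.1341]
tool_rot: [0.574, 0.819, -0.001, 0.004]
ft_force: [-0.1, 1.2, 0.2]
grip_width: 0.174
grip_force: 34.9
```

Run:
```python
from h import *
s=snap('side','side2.png');st=arm.get_state();print(st['tool_pos'],st['grip_width'],st['grip_force'])
t=cv2.imread('pics/top1.png');s=cv2.imread('pics/side2.png')
b=lambda i,f:cv2.resize(i,None,fx=f,fy=f,interpolation=cv2.INTER_CUBIC)
o=np.zeros((600,800,3),np.uint8)
p=b(s[60:280,220:480],2)[:440,:520];o[:440,:520]=p
q=b(t[140:255,215:315],2.7);o[:q.shape[0],525:525+q.shape[1]]=q
cv2.imwrite('pics/c3.png',o)
```

```text
[ 0.4711668  -0.29252825  0.13201371] 0.17233832713114475 34.94517266750336
```

View pics/c3.png

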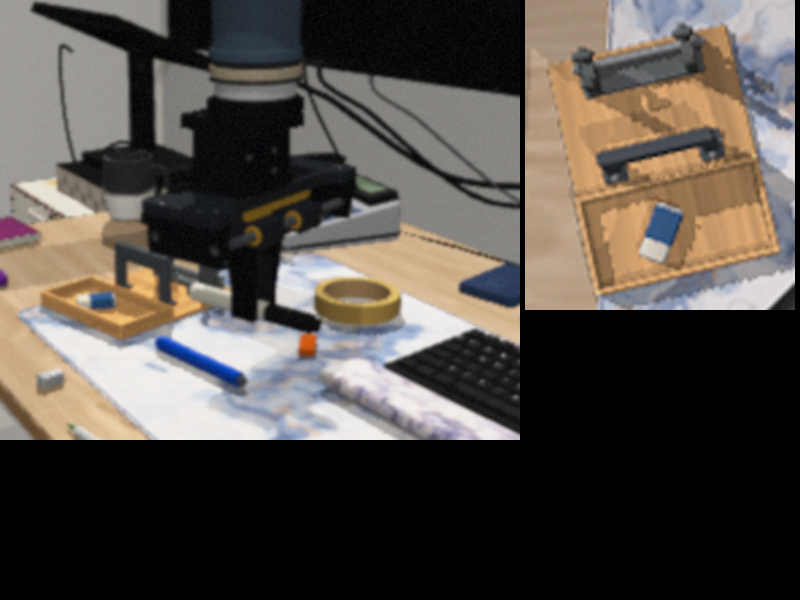

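```bash
cat > fit.py <<'E'
from h import *
from scipy.optimize import least_squares
np.set_printoptions(precision=4,suppress=True)
ca=lambda x,y:(215+x/5-.4,140+y/5-.4); cs=lambda x,y:(220+x/2-.25,60+y/2-.25)
O=[('top',ca(42,122),(96,75,6)),('top',ca(370,47),(96,-75,6)),('top',ca(470,465),(-98,-75,19)),('top',ca(135,545),(-98,75,19)),
('top',ca(135,285),(6,46,66)),('top',ca(348,237),(6,-46,66)),
('side',cs(117,243),(-6,46,66)),('side',cs(175,264),(-6,-46,66)),('side',cs(42,290),(-98,75,19)),('side',cs(130,335),(-98,-75,0))]
def W(p,o):
    c,s=np.cos(p[2]),np.sin(p[2]); o=np.array(o)/1000
    return np.array([p[0]+c*o[0]-s*o[1],p[1]+s*o[0]+c*o[1],o[2]])
if __name__=='__main__':
    for S in(O,[o for o in O if o[0]=='top']):
        r=least_squares(lambda p:np.ravel([proj(n,W(p,o))-uv for n,uv,o in S]),[.55,.068,.24],loss='soft_l1')
        p=r.x;print('caddy',p[:2],np.degrees(p[2]));print(r.fun.reshape(-1,2).round(1).tolist());print('seat',W(p,(75,0,46)))
    # held marker ends, in the side view, from TCP model
    st=arm.get_state();T=st['tool_pos'];print(T,st['clock'])
    d=np.array([-np.sin(np.radians(20)),np.cos(np.radians(20)),0])
    for k in(1,-1):print(proj('side',T+[0,0,-.002]+k*.066*d))
E
python3 fit.py
```

```text
caddy [0.5536 0.0694] 14.874592494316277
[[0.2, -0.4], [0.6, -1.5], [1.6, -0.7], [0.3, 0.4], [-0.6, -0.8], [0.2, -1.9], [-1.9, -0.8], [-5.0, -2.7], [-1.1, 0.3], [-3.6, 2.9]]
seat [0.6261 0.0886 0.046 ]
caddy [0.5518 0.0701] 14.492443529592958
[[0.1, 0.1], [0.6, -0.5], [1.0, 0.4], [-0.4, 1.1], [-1.0, -0.1], [-0.1, -0.9]]
seat [0.6244 0.0889 0.046 ]
[ 0.4712 -0.2925  0.132 ] 4.125
[314.863  205.2763]
[378.6903 224.1842]
```

The marker is held in the middle and level (its side-view ends match the prediction within 2 px). The caddy is at about (0.553, 0.070), yaw 14.6°. I'll carry the marker over the clip.

carry_out --commands '[{"travel":[0.1,0.25,0],"yaw":-0.005},{"travel":[0.27,0.6,0],"yaw":-0.01},{"travel":[0.43,1,0],"yaw":-0.015}]'

```text
clock: 4.5
tool_pos: [0.5215, -0.1708, 0.1285]
tool_rot: [0.613, 0.79, -0.0, -0.002]
ft_force: [-0.5, 0.1, -0.7]
grip_width: 0.172
grip_force: 34.9
```

carry_out --commands '[{"travel":[0.15,0.35,0],"yaw":0},{"travel":[0.3,0.7,0],"yaw":0},{"travel":[0.43,1,0],"yaw":0}]'

```text
clock: 4.88
tool_pos: [0.5727, -0.0498, 0.1283]
tool_rot: [0.612, 0.791, -0.001, -0.002]
ft_force: [0.2, -0.4, -1.0]
grip_width: 0.174
grip_force: 34.9
```

carry_out --commands '[{"travel":[0.15,0.4,0],"yaw":0},{"travel":[0.3,0.8,0],"yaw":0},{"travel":[0.42,1,0],"yaw":0}]'

```text
clock: 5.25
tool_pos: [0.6228, 0.0709, 0.128]
tool_rot: [0.611, 0.792, -0.001, -0.002]
ft_force: [0.6, -0.5, -0.4]
grip_width: 0.174
grip_force: 34.9
```

carry_out --commands '[{"travel":[0.01,0.1,0],"yaw":0},{"travel":[0.01,0.168,0],"yaw":0},{"travel":[0.01,0.168,0],"yaw":0},{"travel":[0.01,0.168,0],"yaw":0}]'

```text
clock: 5.75
tool_pos: [0.6248, 0.0873, 0.1303]
tool_rot: [0.612, 0.791, -0.0, -0.0]
ft_force: [0.2, -0.7, -0.5]
grip_width: 0.17
grip_force: 34.9
```

Run:
```python
from fit import *
t=snap('top','top3.png');s=snap('side','side3.png');st=arm.get_state();print(st['tool_pos'],st['tool_rot'],st['ft_force'])
b=lambda i,f:cv2.resize(cv2.cvtColor(i,cv2.COLOR_RGB2BGR),None,fx=f,fy=f,interpolation=cv2.INTER_CUBIC)
o=np.zeros((600,800,3),np.uint8)
o[:,:]=b(s[110:260,220:420],4)
cv2.imwrite('pics/c4.png',o)
p=[.5525,.0698,np.radians(14.65)]
for q in[(75,40,46),(75,-40,46),(75,-45,46),(-6,46,66),(-6,-46,66),(65,-40,69),(-98,-75,0),(96,-75,6)]:print(q,(proj('side',W(p,q))-[220,110])*4)
T=st['tool_pos'];d=np.array([-np.sin(p[2]),np.cos(p[2]),0])
for k in(1,-1):print((proj('side',T+[0,0,-.002]+k*.066*d)-[220,110])*4)
```

```text
[0.6251 0.0873 0.1305] [ 0.6124  0.7906 -0.0001  0.    ] [ 0.9486 -0.6545  0.1531]
(75, 40, 46) [328.358  286.1188]
(75, -40, 46) [417.9413 314.732 ]
(75, -45, 46) [423.8099 316.6064]
(-6, 46, 66) [223.7989 281.8527]
(-6, -46, 66) [326.7617 316.3367]
(65, -40, 69) [406.3461 282.3244]
(-98, -75, 0) [241.4695 480.7761]
(96, -75, 6) [482.8327 381.9873]
[299.6509 153.2716]
[451.1774 192.0762]
```

View pics/c4.png

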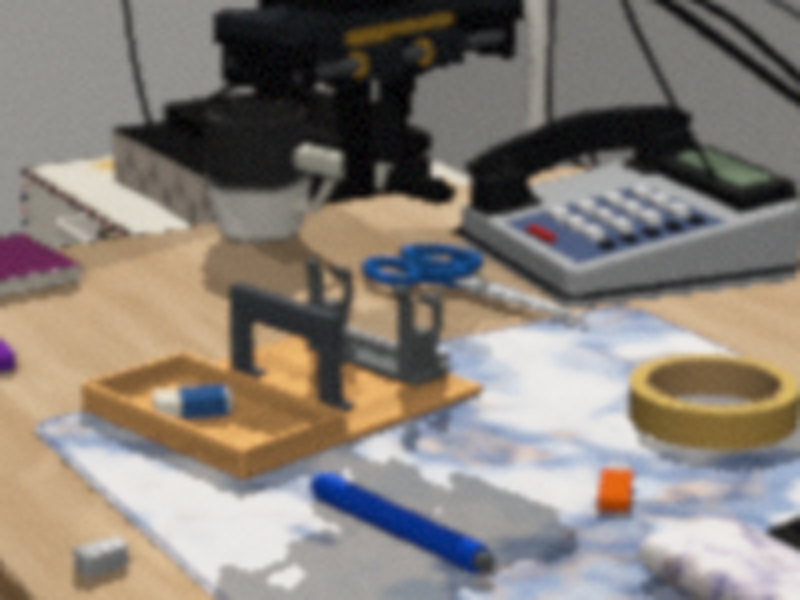

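The side view shows the marker level over the clip, ends at (297,155) and (445,190) in the crop. The fork opening is near (424,310), and the handle and eraser are undisturbed, all as predicted, so I descend in stages.

carry_out --commands '[{"travel":[0,0.005,-0.2],"yaw":0},{"travel":[0,0.005,-0.35],"yaw":0},{"travel":[0,0.005,-0.44],"yaw":0},{"travel":[0,0.005,-0.49],"yaw":0},{"travel":[0,0.005,-0.49],"yaw":0}]'

```text
clock: 6.48
tool_pos: [0.6251, 0.0888, 0.0712]
tool_rot: [0.612, 0.791, -0.0, -0.0]
ft_force: [-0.2, -0.0, -0.3]
grip_width: 0.178
grip_force: 34.9
```

Run:
```python
from fit import *
s=snap('side','side4.png');st=arm.get_state();print(st['tool_pos'],st['ft_force'],st['moment'])
o=cv2.resize(cv2.cvtColor(s[150:240,260:360],cv2.COLOR_RGB2BGR),(660,594),interpolation=cv2.INTER_CUBIC)
cv2.imwrite('pics/c5.png',o)
```

```text
[0.6254 0.0889 0.0717] [ 0.6357 -0.7644 -0.0567] [-0.0266 -0.1275  0.0557]
```

View pics/c5.png

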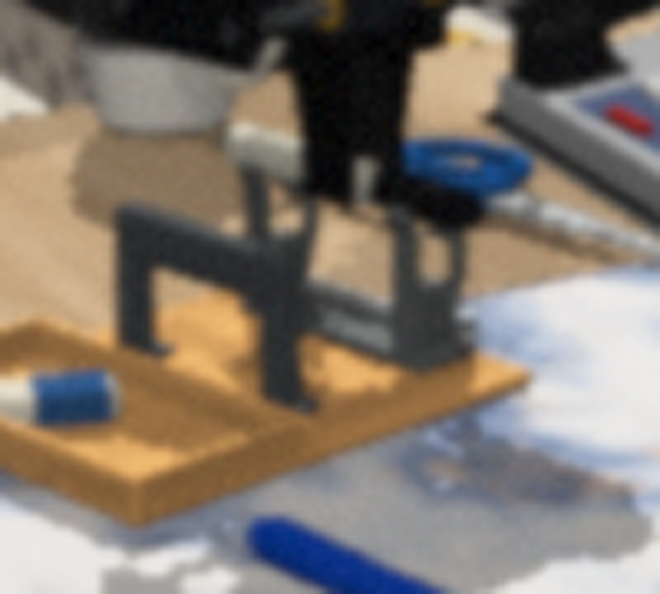

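The picture shows the marker just above both forks, lying between prong and jaw, overhanging about equally (ends (232,145) and (480,205)). No force is felt yet, so I push down.

carry_out --commands '[{"travel":[0,0,-0.03],"yaw":0},{"travel":[0,0,-0.06],"yaw":0},{"travel":[0,0,-0.085],"yaw":0},{"travel":[0,0,-0.085],"yaw":0}]'

```text
clock: 7.02
tool_pos: [0.6254, 0.0889, 0.0617]
tool_rot: [0.612, 0.791, 0.0, 0.0]
ft_force: [0.7, -0.5, 2.3]
grip_width: 0.169
grip_force: 35.0
```

carry_out --commands '[{"travel":[0,0,-0.03],"yaw":0},{"travel":[0,0,-0.06],"yaw":0},{"travel":[0,0,-0.06],"yaw":0}]'

```text
clock: 7.4
tool_pos: [0.6253, 0.0889, 0.0536]
tool_rot: [0.612, 0.791, 0.0, -0.0]
ft_force: [-0.2, -0.5, -1.1]
grip_width: 0.17
grip_force: 35.0
```

carry_out --commands '[{"travel":[0,0,-0.025],"yaw":0},{"travel":[0,0,-0.05],"yaw":0},{"travel":[0,0,-0.05],"yaw":0},{"travel":[0,0,-0.05],"yaw":0}]'

```text
clock: 7.9
tool_pos: [0.6255, 0.089, 0.0482]
tool_rot: [0.612, 0.791, 0.0, 0.0]
ft_force: [0.6, 0.4, 3.1]
grip_width: 0.173
grip_force: 35.0
```

carry_out --commands '[{"travel":[0,0,-0.01],"yaw":0},{"travel":[0,0,-0.02],"yaw":0},{"travel":[0,0,-0.02],"yaw":0}]'

```text
clock: 8.28
tool_pos: [0.6256, 0.089, 0.048]
tool_rot: [0.612, 0.791, 0.0, 0.001]
ft_force: [-2.7, 0.8, 13.1]
grip_width: 0.172
grip_force: 35.0
```

The marker stopped at the seated height (TCP 48 mm, so its axis is at about 46 mm) with a stiff 13 N. I release it and back off.

carry_out --commands '[{"travel":[0,0,0.02],"yaw":0},{"travel":[0,0,0.02],"yaw":0},{"travel":[0,0,0.02],"yaw":0},{"travel":[0,0,0.02],"yaw":0}]' --grip 0

```text
clock: 8.78
tool_pos: [0.6248, 0.0889, 0.0476]
tool_rot: [0.612, 0.791, -0.0, -0.0]
ft_force: [-0.9, -0.1, -0.5]
grip_width: 0.477
grip_force: 0.0
```

carry_out --commands '[{"travel":[0,0,0.2],"yaw":0},{"travel":[0,0,0.6],"yaw":0},{"travel":[0,0,1],"yaw":0},{"travel":[0,0,1],"yaw":0}]'

```text
clock: 9.28
tool_pos: [0.6282, 0.0889, 0.1725]
tool_rot: [0.612, 0.791, 0.003, 0.004]
ft_force: [0.4, -0.3, -0.1]
grip_width: 0.498
grip_force: 0.0
```

carry_out --commands '[{"travel":[-0.4,-0.4,0],"yaw":0},{"travel":[-0.8,-0.8,0],"yaw":0},{"travel":[-1,-1,0],"yaw":0},{"travel":[-1,-1,0],"yaw":0}]'

```text
clock: 9.78
tool_pos: [0.5019, -0.0322, 0.167]
tool_rot: [0.613, 0.79, -0.001, -0.002]
ft_force: [0.2, -0.1, 0.2]
grip_width: 0.5
grip_force: 0.0
```

Run:
```python
from fit import *
t=snap('top','top5.png');s=snap('side','side5.png');st=arm.get_state();print(st['tool_pos'],st['ft_force'],st['grip_width'])
b=lambda i,f:cv2.resize(cv2.cvtColor(i,cv2.COLOR_RGB2BGR),None,fx=f,fy=f,interpolation=cv2.INTER_CUBIC)
o=np.zeros((600,800,3),np.uint8);o[:480,:400]=b(s[140:260,230:330],4);o[:480,400:]=b(t[135:255,215:315],4)
cv2.imwrite('pics/c6.png',o)
```

```text
[ 0.5053 -0.0312  0.1676] [-0.3944  0.4484  0.3822] 0.5013564950710768
```

View pics/c6.png

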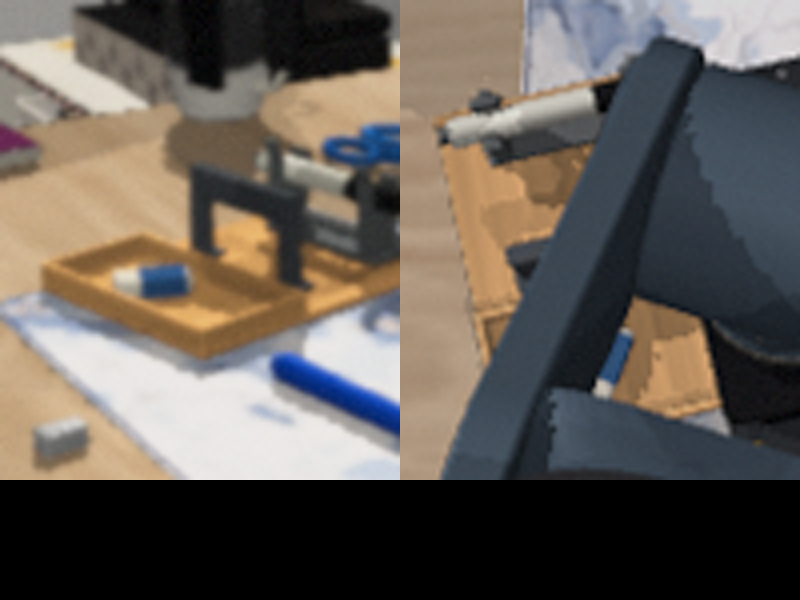

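Run:
```python
from fit import *
s=cv2.imread('pics/side5.png')
o=cv2.resize(s[165:225,280:360],(800,600),interpolation=cv2.INTER_CUBIC)
cv2.imwrite('pics/c7.png',o)
p=[.5525,.0698,np.radians(14.65)]
for y in(66,-66):print('side',(proj('side',W(p,(75,y,46)))-[280,165])*10+5,'top',(proj('top',W(p,(75,y,46)))-[215,135])*4+[400,0])
```

```text
side [157.2208 148.3622] top [443.5664 133.8399]
side [527.0633 266.491 ] top [685.7246  75.9307]
```

View pics/c7.png

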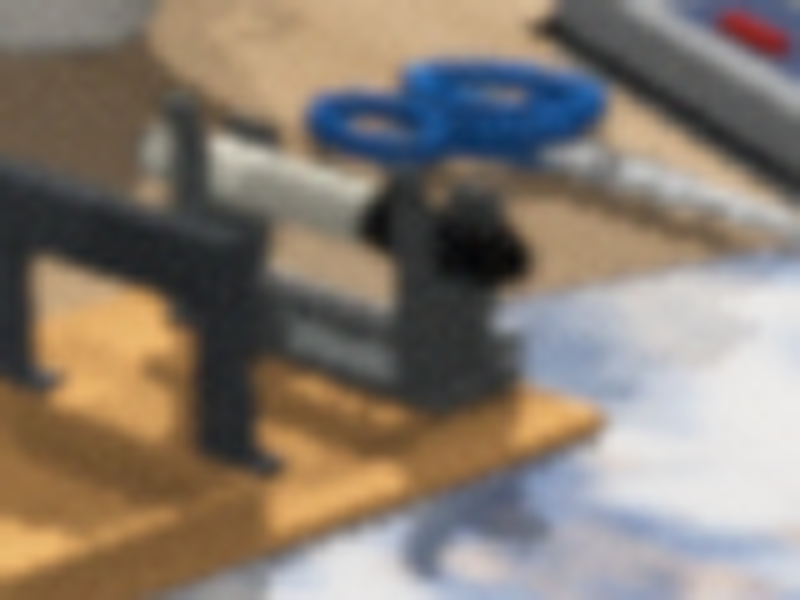

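The marker is seated under the jaw noses in both forks, level and centred within about 2 mm (crop ends (143,150) and (528,258), predicted (157,148) and (527,266)). Next is the handle.

carry_out --commands '[{"travel":[0.13,0.28,0],"yaw":0},{"travel":[0.26,0.56,0],"yaw":0},{"travel":[0.396,0.839,-0.1],"yaw":0},{"travel":[0.396,0.839,-0.3],"yaw":0},{"travel":[0.396,0.839,-0.3],"yaw":0}]'

```text
clock: 10.5
tool_pos: [0.552, 0.0714, 0.1301]
tool_rot: [0.611, 0.792, -0.001, -0.002]
ft_force: [-0.5, 0.8, 0.4]
grip_width: 0.502
grip_force: 0.0
```

carry_out --commands '[{"travel":[0,0,-0.25],"yaw":0},{"travel":[0,0,-0.5],"yaw":0},{"travel":[0,0,-0.65],"yaw":0},{"travel":[0,0,-0.725],"yaw":0},{"travel":[0,0,-0.725],"yaw":0}]'

```text
clock: 11.12
tool_pos: [0.553, 0.0696, 0.0451]
tool_rot: [0.612, 0.791, -0.0, -0.0]
ft_force: [-1.0, 0.3, 0.5]
grip_width: 0.499
grip_force: 0.0
```

carry_out --commands '[{"travel":[0,0,0],"yaw":0},{"travel":[0,0,0],"yaw":0},{"travel":[0,0,0],"yaw":0},{"travel":[0,0,0],"yaw":0},{"travel":[0,0,0],"yaw":0},{"travel":[0,0,0],"yaw":0}]' --grip 1 --grip_force 58

```text
clock: 11.88
tool_pos: [0.5533, 0.0696, 0.0455]
tool_rot: [0.612, 0.791, 0.0, 0.001]
ft_force: [0.7, 0.4, 2.5]
grip_width: 0.131
grip_force: 58.0
```

Width 0.131 is about 11.4 mm, so the bar is gripped. I lift it gently.

carry_out --commands '[{"travel":[0,0,0.03],"yaw":0},{"travel":[0,0,0.08],"yaw":0},{"travel":[0,0,0.15],"yaw":0},{"travel":[0,0,0.23],"yaw":0},{"travel":[0,0,0.31],"yaw":0},{"travel":[0,0,0.39],"yaw":0},{"travel":[0,0,0.47],"yaw":0},{"travel":[0,0,0.5],"yaw":0}]'

```text
clock: 12.88
tool_pos: [0.5531, 0.0696, 0.1061]
tool_rot: [0.612, 0.791, 0.0, 0.001]
ft_force: [0.1, -0.5, -5.3]
grip_width: 0.132
grip_force: 58.0
```

carry_out --commands '[{"travel":[0,0,0.04],"yaw":0},{"travel":[0,0,0.12],"yaw":0},{"travel":[0,0,0.2],"yaw":0},{"travel":[0,0,0.29],"yaw":0},{"travel":[0,0,0.37],"yaw":0},{"travel":[0,0,0.44],"yaw":0},{"travel":[0,0,0.48],"yaw":0},{"travel":[0,0,0.5],"yaw":0}]'

```text
clock: 13.88
tool_pos: [0.5527, 0.0696, 0.1654]
tool_rot: [0.612, 0.791, 0.0, 0.0]
ft_force: [0.9, 0.2, -4.9]
grip_width: 0.13
grip_force: 58.0
```

carry_out --commands '[{"travel":[0,0,0],"yaw":0},{"travel":[0,0,0],"yaw":0},{"travel":[0,0,0],"yaw":0},{"travel":[0,0,0],"yaw":0},{"travel":[0,0,0],"yaw":0},{"travel":[0,0,0],"yaw":0}]'

```text
clock: 14.62
tool_pos: [0.5527, 0.0696, 0.1651]
tool_rot: [0.612, 0.791, -0.0, -0.0]
ft_force: [0.1, 0.2, -5.0]
grip_width: 0.129
grip_force: 58.0
```

Run:
```python
from fit import *
s=snap('side','side6.png');st=arm.get_state();print(st['tool_pos'],st['tool_rot'],st['ft_force'],st['moment'],st['grip_width'])
p=[st['tool_pos'][0],st['tool_pos'][1],np.radians(14.5)];dz=st['tool_pos'][2]-.0455
for q in[(-98,75,19),(-98,-75,0),(96,-75,6),(75,66,46),(75,-66,46)]:print(q,(proj('side',W(p,q)+[0,0,dz])-[200,60])*4)
cv2.imwrite('pics/c8.png',cv2.resize(cv2.cvtColor(s[60:210,200:400],cv2.COLOR_RGB2BGR),(800,600),interpolation=cv2.INTER_CUBIC))
```

```text
[0.5527 0.0696 0.1651] [ 0.6119  0.7909 -0.     -0.    ] [ 0.6113 -0.166  -4.6328] [-0.0999 -0.0589 -0.012 ] 0.1333813453894114
(-98, 75, 19) [145.6165 385.5808]
(-98, -75, 0) [315.0736 472.6214]
(96, -75, 6) [566.0489 392.4831]
(75, 66, 46) [378.3398 294.8851]
(75, -66, 46) [530.8572 329.6019]
```

View pics/c8.png

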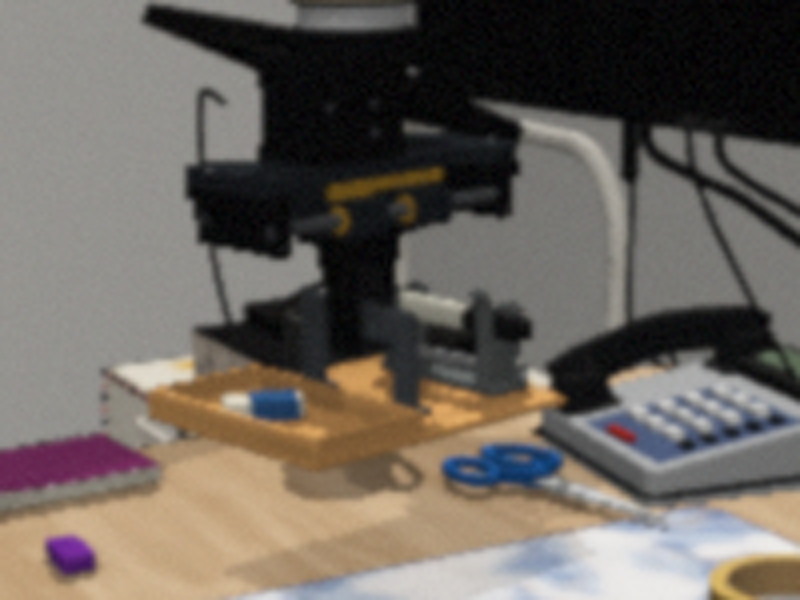

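The caddy hangs level 12 cm up: the observed corners (150,390), (318,468) and (565,400) are within about 2 camera pixels of the level prediction. The eraser is in its bay and the marker is in its clip.

```bash
python3 -c "
from station import arm
print(arm.close_job())"
```

```text
the job is handed in; nothing more can be done
None
```

I handed the job in with the marker pushed home in the fork clip (centred to about 2 mm), the caddy held level and still by its handle 12 cm up, and the eraser in its bay. It took about 15 s of the 50 s, I touched none of the other things on the desk, and the hand-in returned no verdict.

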